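# Transfer bushings to the inspection rack in reverse order

### The job

Move the four bushings from the dark sample carrier to the aluminium inspection rack in reverse order, counting from the orange ends: the bushing nearest the carrier's orange end goes on the rack's spigot farthest from the rack's orange end, and so on, until the one farthest from the carrier's orange end stands nearest the rack's orange end. Keep the bushings upright, set them down rather than dropping them, and leave each standing over its spigot, flat on the rack.

Things in the scene. Friction and masses are not known exactly. Their poses are not given: they have to be found in the camera images.
- red_center (a point): Bushing with the red end: an upright steel tube, 40 mm outside diameter, 24 mm bore right through, 46 mm high, its top 16 mm red, about 0.28 kg. The point is its centre, half-way up (23 mm above its underside); z is its axis, up. It stands loose at the start on the tag of its own colour.
- yellow_center (a point): Bushing with the yellow end: an upright steel tube, 40 mm outside diameter, 24 mm bore right through, 46 mm high, its top 16 mm yellow, about 0.28 kg. The point is its centre, half-way up (23 mm above its underside); z is its axis, up. It stands loose at the start on the tag of its own colour.
- green_center (a point): Bushing with the green end: an upright steel tube, 40 mm outside diameter, 24 mm bore right through, 46 mm high, its top 16 mm green, about 0.28 kg. The point is its centre, half-way up (23 mm above its underside); z is its axis, up. It stands loose at the start on the tag of its own colour.
- blue_center (a point): Bushing with the blue end: an upright steel tube, 40 mm outside diameter, 24 mm bore right through, 46 mm high, its top 16 mm blue, about 0.28 kg. The point is its centre, half-way up (23 mm above its underside); z is its axis, up. It stands loose at the start on the tag of its own colour.
- tag_red: Red tag plate, 62 x 54 x 3 mm, fixed on the carrier under the red bushing; it stays there and keeps the starting order. Origin: centre of its underside, 12 mm above the table. x and y axes as the carrier's.
- tag_yellow: Yellow tag plate, 62 x 54 x 3 mm, fixed on the carrier under the yellow bushing; it stays there and keeps the starting order. Origin: centre of its underside, 12 mm above the table. x and y axes as the carrier's.
- tag_green: Green tag plate, 62 x 54 x 3 mm, fixed on the carrier under the green bushing; it stays there and keeps the starting order. Origin: centre of its underside, 12 mm above the table. x and y axes as the carrier's.
- tag_blue: Blue tag plate, 62 x 54 x 3 mm, fixed on the carrier under the blue bushing; it stays there and keeps the starting order. Origin: centre of its underside, 12 mm above the table. x and y axes as the carrier's.
- carrier: Sample carrier: dark fixed plate 74 x 256 mm, 12 mm high. Origin: centre of its underside, on the table. The four tags lie on it in a row at y = +93, +31, -31, -93 mm, x = 0, in any order of colours. An orange end block at y = +134 mm and a grey one at -134 mm, each 12 mm thick and 24 mm high.
- rack: Inspection rack: fixed aluminium plate 74 x 256 mm, 12 mm high. Origin: centre of its underside, on the table. Four places in a row at y = +93, +31, -31, -93 mm, x = 0: upright spigots 6 mm thick, tips 26 mm above the table. A bushing slips over with 9 mm play all round; standing on the plate its centre is 35 mm above the table. End blocks (24 mm high): orange at y = +134 mm, grey at -134 mm.

How it is judged:
By the outcome, as a careful person would: the job done as asked, in the order asked, and still so for the second after the job is handed in, with the robot touching nothing.
It also fails if it takes over 88 s, if anything falls off the work surface, if the arm or the gripper's body presses on something with over 40 N, if the wrist force passes 120 N, or if a joint passes its speed limit or range.

### The arm

A 6-joint arm with a two-finger parallel gripper is mounted at the origin on the work surface. World frame = base frame: x ahead of the robot, y to its left, z up, the work surface at z = 0. Lengths are in m, angles in rad, forces in N, time in s.
With the tool pointing down it reaches from about 0.25 to 0.85 m from the base axis. Payload 12.5 kg.
Tool frame: the origin (TCP) lies at the very end of the fingers, on their centre line; the grasp point (between the pads) lies robot.grip_depth behind it (robot.grip_depth is the distance from the TCP to the grasp point, in m); z points along the fingers, y is the line along which they close (so a half turn about z gives the same grasp; the last joint's range is limited). The gripper opens to 93 mm and grips with 3 to 60 N. Pads are 15 mm wide; open, the fingers measure 128 mm over their backs; the gripper's body (75 mm by 188 mm) begins 65 mm behind the grasp point.
Start: joints at [1.112, 0.351, 1.652, -0, 1.139, -0.085], TCP at [0.201, 0.512, 0.186] pointing down, gripper open.
Joint ranges: [-2.75, 2.75], [-0.79, 2.1], [0.01, 2.65], [-1.57, 4.71], [0.07, 3.14], [-2.87, 2.87]. Speed limits (rad/s): [2.22, 2.22, 2.79, 3.14, 3.14, 3.14].

### API

Orientations are given as a unit quaternion [w, x, y, z].
In Python, from station import robot gives the robot as it stands.
- The arm moves only by the tool carry_out, never from a script. Its argument "targets" is a list of rows, each an object of numbers: "x", "y", "z": the shift along the tool's x, y, z in m; "roll": the turn about the tool's z in rad; "grip": the opening, from -1 (shut) to 1 (fully open), so that 0 is half open. In form: [{"x": .., "y": .., "z": .., "roll": .., "grip": ..}, ...]. A call has exactly 10 rows; each row shifts and turns the commanded pose from where the row before left it, along the tool's axes as they then stand; what a row does not reach is not made up. A row lasts 1/10 s, in which the tool goes at most 50 mm and 8.59 degrees, less where a joint would pass 70% of its speed; a pose out of reach is approached as far as the arm can. A call with a gripper value outside its range is refused whole. The fingers move at their own pace and stop on an object; "grip_force" is the grip in N (left out, the last holds). Time passes only in rows, so rows that do not move let the fingers close, or fill a call up. It gives the time, the measured TCP pose, the force, the opening and the grip force at its end, in the units of the state.
- robot.observe(): the state, without advancing time (a new reading comes with each control period).
- robot.read_camera(name): name is "scene" or "top"; returns the picture (480x640x3 uint8, red, green, blue); there is no depth.
- robot.camera_model(name): a dict with "fov_y" (degrees; the focal length in pixels is half the picture's height over the tangent of half this angle, whatever the lens; pixels are square), "cx", "cy" (the principal point, pixels), "k1" (the pictures are not rectified: a ray, as slopes to the right and down, at radius r is drawn at 1 + k1 r^2 times it, then the intrinsics apply), "extrinsics" (4x4, takes a point from world to camera coordinates). Camera axes: x right, y up, looking along -z (the intrinsics and any distortion apply to the point x, -y, -z); pixel columns grow to the right and rows downward; lengths in m; the calibration is good to about 2 mm. A picture is of the moment at which its call begins. camera_model takes no time and is no camera call.
- robot.job_done(): hands the job in; it is judged then, once.
The state is a dict: "time_s": time; "joint_pos": joint angles; "qvel": joint speeds; "tau": joint torques, N m; "eef_pos": TCP position; "orientation": TCP orientation; "contact_force": force on the tool from outside, world axes, zero at the start; "moment": the same for the moment, N m; "finger_gap": finger opening in m; "finger_force": force on a finger pad.
Only numpy, scipy, OpenCV 4.12 (cv2) and the standard library are available. Lean on these libraries where they do the work, as an engineer would, in place of code of your own. Each camera call takes 0.05 s, during which the arm holds its last target. There are 200 camera calls.

## Working session

There is one attempt and no reset: what is moved stays moved. The work goes in short steps, Python scripts to look and compute and a tool call to move; the robot and the scene stay as the last step left them, time stands still between calls to the robot, and variables do not carry over. Pictures are saved under pics/ and viewed, at most 14 in all, crops included, and the job is handed in when it is done.

Besides the shell and the picture viewer there is one more tool, called after ">>>" by a JSON object that holds its "op" and its "data". carry_out: Moves the arm, as the interface text tells. Its arguments: {"type":"object","properties":{"targets":{"type":"array","items":{"type":"object","properties":{"x":{"type":"number"},"y":{"type":"number"},"z":{"type":"number"},"roll":{"type":"number"},"grip":{"type":"number"}}}},"grip_force":{"type":"number"}},"required":["targets"]}

```bash
mkdir -p pics; ls
python3 - <<'E'
from station import robot
import cv2
print(robot.observe()); print(robot.grip_depth)
for n in("scene","top"):
    im=robot.read_camera(n); cv2.imwrite(f"pics/{n}0.png",im[:,:,::-1]); print(robot.camera_model(n))
E
```

```text
pics
{'time_s': 0.0, 'joint_pos': array([ 1.11241218e+00,  3.51242035e-01,  1.65241316e+00, -2.63923580e-05,
        1.13908997e+00, -8.46381188e-02]), 'qvel': array([-5.66168725e-04,  9.18790785e-04, -4.28275085e-05,  7.09681003e-04,
       -1.77223268e-03,  7.46193499e-05]), 'tau': array([ 3.07076937e-05, -4.97316492e+01, -2.85250121e+01,  6.99308398e-02,
        2.56451120e-02, -1.20822010e-04]), 'eef_pos': array([0.20064372, 0.51169207, 0.18520243]), 'orientation': array([-1.43001870e-04,  1.85781800e-01,  9.82590856e-01, -5.58361297e-04]), 'contact_force': array([-0.15507816, -0.11343899,  0.72274905]), 'moment': array([-0.01262734, -0.03063881,  0.05841901]), 'finger_force': 0.0, 'finger_gap': 0.09286241511235004}
0.0188
{'fov_y': 54.32457899658598, 'cx': 309.5910862653155, 'cy': 235.4576561779554, 'k1': -0.09846484574382959, 'extrinsics': array([[ 0.72661177,  0.68702624,  0.00550311, -0.36999445],
       [-0.58853413,  0.61827201,  0.52092926,  0.27122454],
       [ 0.35448966, -0.3817521 ,  0.85358211, -0.92246092],
       [ 0.        ,  0.        ,  0.        ,  1.        ]])}
{'fov_y': 51.35398276366382, 'cx': 315.7711039852327, 'cy': 244.08024424455868, 'k1': -0.0533415433990669, 'extrinsics': array([[ 0.01903147, -0.99876002, -0.04600248,  0.01003419],
       [ 0.9915129 ,  0.01293496,  0.1293633 , -0.51541762],
       [-0.12860785, -0.04807403,  0.99052961, -0.72878476],
       [ 0.        ,  0.        ,  0.        ,  1.        ]])}
```

View pics/top0.png

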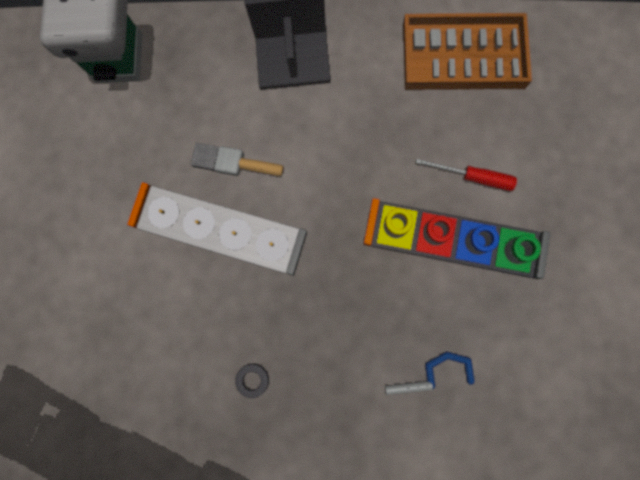

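View pics/scene0.png

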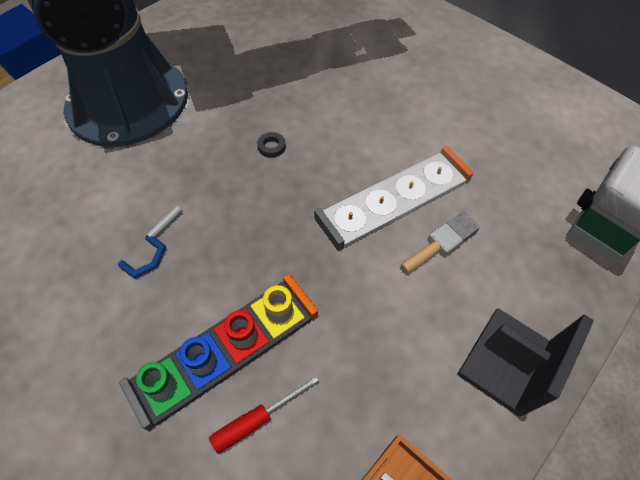

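The top view shows the carrier's orange end at (372,222), followed by yellow (397,224), red (438,231), blue (483,238) and green (523,248). The rack's orange end is at (140,205), with discs and spigots at (163,211), (199,222), (235,233) and (272,244). The scene view shows the same order.

```bash
cat > h.py <<'E'
import numpy as np,cv2
from station import robot
def ray(n,uv):
    m=robot.camera_model(n);f=240/np.tan(np.radians(m["fov_y"]/2))
    K=np.array([[f,0,m["cx"]],[0,f,m["cy"]],[0,0,1.]])
    p=cv2.undistortPoints(np.array([[uv]],float),K,np.array([m["k1"],0,0,0,0.]))[0,0]
    E=m["extrinsics"];R=E[:3,:3]
    return -R.T@E[:3,3], R.T@np.array([p[0],-p[1],-1])
def plane(n,uv,z):
    o,d=ray(n,uv);return (o+d*(z-o[2])/d[2])
def tri(a,b):
    o1,d1=ray("top",a);o2,d2=ray("scene",b)
    s=np.linalg.lstsq(np.c_[d1,-d2],o2-o1,rcond=None)[0]
    p,q=o1+s[0]*d1,o2+s[1]*d2
    return (p+q)/2,np.linalg.norm(p-q)
E
python3 - <<'E'
from h import *
def cent(m):
    n,l,s,c=cv2.connectedComponentsWithStats(m.astype(np.uint8))
    return [(c[i].round(1),s[i,4]) for i in range(1,n) if s[i,4]>60]
for n in("top","scene"):
    im=cv2.imread(f"pics/{n}0.png");h=cv2.cvtColor(im,cv2.COLOR_BGR2HSV);H,S,V=cv2.split(h)
    print(n)
    wh=(S<25)&(V>(195))
    for c,a in cent(wh): print(" white",c,a)
    og=(H>5)&(H<14)&(S>180)&(V>100)
    for c,a in cent(og): print(" orange",c,a,plane(n,c,.024).round(4))
t=cv2.imread("pics/top0.png");s=cv2.imread("pics/scene0.png")
cv2.imwrite("pics/a.png",np.vstack([cv2.resize(t[195:285,360:560],None,fx=4,fy=4,interpolation=2)[:300],cv2.resize(s[270:430,120:320],(375*1,300),interpolation=2) if 0 else np.zeros((1,800,3),np.uint8)]))
cv2.imwrite("pics/b.png",cv2.resize(s[270:420,125:325],None,fx=4,fy=4,interpolation=2))
cv2.imwrite("pics/c.png",cv2.resize(t[175:280,120:320],None,fx=4,fy=4,interpolation=2))
E
```

```text
top
scene
 white [389.2 200. ] 4032
 orange [462.8 165.5] 114 [0.5919 0.3025 0.024 ]
 orange [300.2 294.3] 364 [ 0.5552 -0.0687  0.024 ]
```

View pics/a.png

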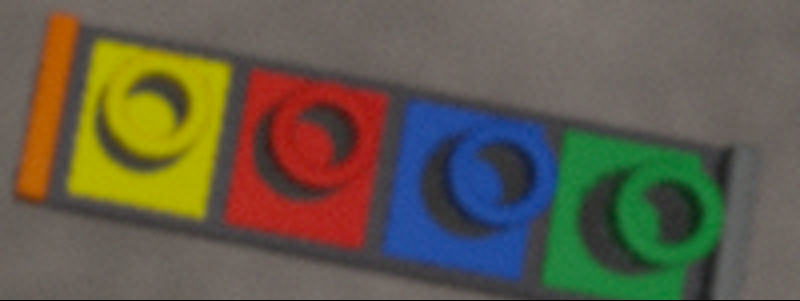

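View pics/b.png

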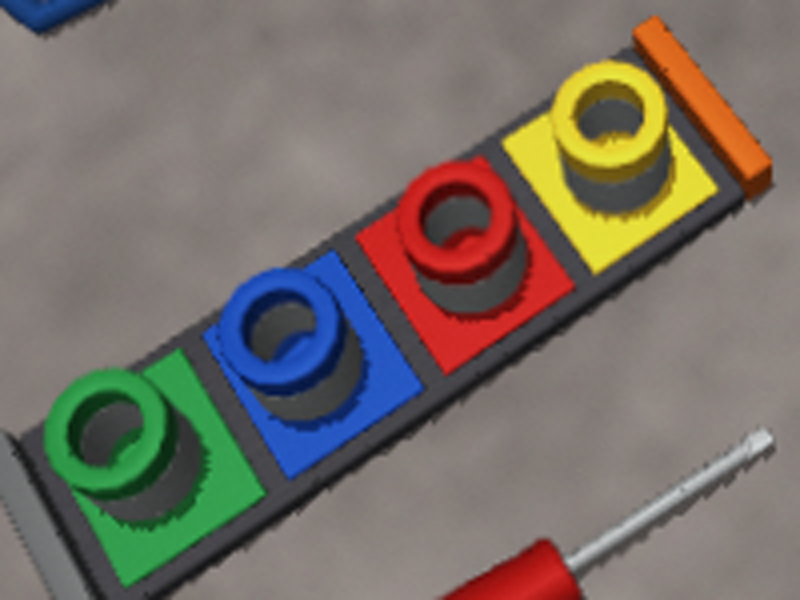

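View pics/c.png

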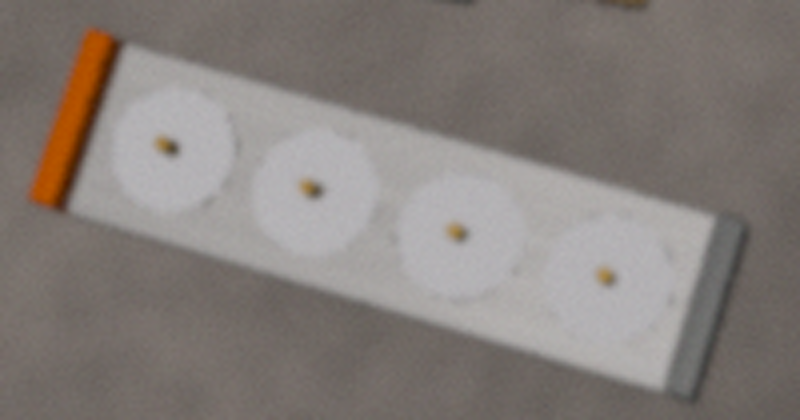

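The crops show ring tops with bores. In top-crop coordinates (4x) the centres are about yellow (157,104), red (322,135), blue (502,176) and green (667,215). In the scene crop they are about (609,113), (457,217), (281,328) and (107,433). Spigot tips in the rack crop are at (164,145), (308,188), (456,231) and (604,276).

Run:
```python
from h import *
f=lambda p,o:(np.array(p)+.5)/4-.5+np.array(o)
T=[f(p,(360,195)) for p in[(157,104),(322,135),(502,176),(667,215)]]
S=[f(p,(125,270)) for p in[(609,113),(457,217),(281,328),(107,433)]]
for n,a,b in zip("yrbg",T,S):
    p,g=tri(a,b);print(n,p.round(4),g.round(4),"top",plane("top",a,.061)[:2].round(4),"scene",plane("scene",b,.061)[:2].round(4))
def rep(name,P,s):
    P=np.array(P);print(name,P.round(4).tolist(),np.linalg.norm(np.diff(P,axis=0),axis=1).round(4),"row yaw",np.arctan2(*(P[0]-P[3])[::-1]).round(4))
rep("T",[plane("top",a,.061)[:2] for a in T],0);rep("S",[plane("scene",a,.061)[:2] for a in S],0)
rep("tips",[plane("top",f(p,(120,175)),.026)[:2] for p in[(164,145),(308,188),(456,231),(604,276)]],0)
rep("discs",[plane("top",f(p,(120,175)),.0125)[:2] for p in[(174,150),(316,192),(462,235),(609,279)]],0)
# tips/discs in scene, by mask
im=cv2.imread("pics/scene0.png");h=cv2.cvtColor(im,cv2.COLOR_BGR2HSV);H,Sa,V=cv2.split(h)
m=((H>8)&(H<30)&(Sa>80)&(V<235)).astype(np.uint8);m[:150]=0;m[225:]=0;m[:,:330]=0;m[:,446:]=0
n,l,s,c=cv2.connectedComponentsWithStats(m)
print([(c[i].round(1).tolist(),s[i].tolist()) for i in range(1,n)])
# hough on tops
t=cv2.cvtColor(cv2.imread("pics/top0.png"),cv2.COLOR_BGR2HSV);H,Sa,V=cv2.split(t)
m=((Sa<110)&(V<110)).astype(np.uint8)
```

```text
y [ 0.5479 -0.1054  0.0602] 0.0012 top [ 0.5481 -0.1048] scene [ 0.5478 -0.1062]
r [ 0.5374 -0.1663  0.0581] 0.0014 top [ 0.5373 -0.1651] scene [ 0.538  -0.1673]
b [ 0.5234 -0.232   0.0565] 0.0005 top [ 0.5229 -0.2304] scene [ 0.525  -0.2325]
g [ 0.5097 -0.293   0.0552] 0.0015 top [ 0.5093 -0.2901] scene [ 0.5117 -0.2934]
T [[0.5481, -0.1048], [0.5373, -0.1651], [0.5229, -0.2304], [0.5093, -0.2901]] [0.0612 0.0669 0.0612] row yaw 1.3648
S [[0.5478, -0.1062], [0.538, -0.1673], [0.525, -0.2325], [0.5117, -0.2934]] [0.0619 0.0665 0.0623] row yaw 1.3802
tips [[0.5662, 0.2664], [0.5494, 0.2072], [0.533, 0.1475], [0.516, 0.0888]] [0.0615 0.0619 0.0611] row yaw 1.2955
discs [[0.5668, 0.2672], [0.5501, 0.2078], [0.5334, 0.1479], [0.5166, 0.0886]] [0.0616 0.0622 0.0617] row yaw 1.2967
[([441.0, 151.0], [441, 151, 1, 1, 1]), ([444.2, 150.5], [443, 150, 3, 2, 4]), ([445.0, 155.0], [445, 155, 1, 1, 1]), ([438.9, 169.8], [438, 167, 3, 7, 13]), ([410.9, 184.5], [410, 182, 3, 6, 13]), ([381.3, 199.1], [380, 196, 4, 7, 19]), ([350.1, 215.1], [349, 212, 4, 7, 21])]
```

Both views agree to about 2–3 mm, the 62 mm pitch holds, and z is about 0.06 as expected. I'll start moving: the first call turns the tool so the fingers close across the row.

>>> {"op": "carry_out", "data": {"targets": [{"roll":0.14,"grip":1},{"roll":0.14,"grip":1},{"roll":0.14,"grip":1},{"roll":0.14,"grip":1},{"roll":0.14,"grip":1},{"roll":0.14,"grip":1},{"roll":0.14,"grip":1},{"roll":0.14,"grip":1},{"roll":0.14,"grip":1},{"roll":0.14,"grip":1}], "grip_force": 30}}

```text
schema error: expected keys x, y, z, roll, grip
```

```bash
cat >> h.py <<'E'
from scipy.spatial.transform import Rotation as Ro
def go(t,yaw=None):
    """tool-axes shift from the measured pose to world TCP t, and roll to tool-y yaw"""
    s=robot.observe();w,x,y,z=s["orientation"];R=Ro.from_quat([x,y,z,w]).as_matrix()
    a=np.arctan2(R[1,1],R[0,1])
    print("pos",s["eef_pos"].round(4),"yaw",a.round(4),"t",s["time_s"],"gap",s["finger_gap"].round(4),"F",s["contact_force"].round(1),"j",s["joint_pos"].round(2),"tilt",R[:,2].round(3))
    print("shift",(R.T@(np.array(t)-s["eef_pos"])).round(4),"roll",None if yaw is None else round(a-yaw,4))
E
python3 - <<'E'
from h import *
print([plane("scene",u,.026)[:2].round(4).tolist() for u in [(439,168),(411,183),(381.5,197.3),(350.3,213.3)]])
go((.548,-.1055,.12),-.199)
E
```

```text
[[0.5653, 0.2664], [0.5498, 0.2058], [0.5323, 0.1477], [0.5158, 0.088]]Traceback (most recent call last):
  File "<stdin>", line 3, in <module>
  File "h.py", line 21, in go
    print("pos",s["eef_pos"].round(4),"yaw",a.round(4),"t",s["time_s"],"gap",s["finger_gap"].round(4),"F",s["contact_force"].round(1),"j",s["joint_pos"].round(2),"tilt",R[:,2].round(3))
                                                                             ^^^^^^^^^^^^^^^^^^^^^
AttributeError: 'float' object has no attribute 'round'
```

>>> {"op": "carry_out", "data": {"targets": [{"x":0,"y":0,"z":0,"roll":0.14,"grip":1},{"x":0,"y":0,"z":0,"roll":0.14,"grip":1},{"x":0,"y":0,"z":0,"roll":0.14,"grip":1},{"x":0,"y":0,"z":0,"roll":0.14,"grip":1},{"x":0,"y":0,"z":0,"roll":0.14,"grip":1},{"x":0,"y":0,"z":0,"roll":0.14,"grip":1},{"x":0,"y":0,"z":0,"roll":0.14,"grip":1},{"x":0,"y":0,"z":0,"roll":0.14,"grip":1},{"x":0,"y":0,"z":0,"roll":0.14,"grip":1},{"x":0,"y":0,"z":0,"roll":0.14,"grip":1}], "grip_force": 30}}

```text
time_s: 1.1
eef_pos: [0.2007, 0.5118, 0.1854]
orientation: [0.0, 0.777, 0.63, -0.0]
contact_force: [0.4, -1.0, -0.9]
finger_gap: 0.0931
finger_force: 0.0
```

```bash
sed -i 's/s\["finger_gap"\].round(4)/round(s["finger_gap"],4)/' h.py
python3 -c "
from h import *
go((.548,-.1055,.12),-.199)"
```

```text
pos [0.2007 0.5118 0.1854] yaw -0.2088 t 1.1 gap 0.0931 F [ 0.4 -1.  -0.9] j [ 1.11  0.35  1.65 -0.    1.14  1.32] tilt [-0.    -0.001 -1.   ]
shift [-0.5319  0.4677  0.0657] roll -0.0098
```

>>> {"op": "carry_out", "data": {"targets": [{"x":-0.0266,"y":0.0234,"z":0.0033,"roll":-0.001,"grip":1},{"x":-0.0266,"y":0.0234,"z":0.0033,"roll":-0.001,"grip":1},{"x":-0.0266,"y":0.0234,"z":0.0033,"roll":-0.001,"grip":1},{"x":-0.0266,"y":0.0234,"z":0.0033,"roll":-0.001,"grip":1},{"x":-0.0266,"y":0.0234,"z":0.0033,"roll":-0.001,"grip":1},{"x":-0.0266,"y":0.0234,"z":0.0033,"roll":-0.001,"grip":1},{"x":-0.0266,"y":0.0234,"z":0.0033,"roll":-0.001,"grip":1},{"x":-0.0266,"y":0.0234,"z":0.0033,"roll":-0.001,"grip":1},{"x":-0.0266,"y":0.0234,"z":0.0033,"roll":-0.001,"grip":1},{"x":-0.0266,"y":0.0234,"z":0.0033,"roll":-0.001,"grip":1}]}}

```text
time_s: 2.1
eef_pos: [0.3781, 0.2037, 0.1525]
orientation: [-0.0, 0.772, 0.636, -0.0]
contact_force: [0.1, 0.7, 0.5]
finger_gap: 0.0929
finger_force: 0.0
```

>>> {"op": "carry_out", "data": {"targets": [{"x":-0.0266,"y":0.0234,"z":0.0033,"roll":0,"grip":1},{"x":-0.0266,"y":0.0234,"z":0.0033,"roll":0,"grip":1},{"x":-0.0266,"y":0.0234,"z":0.0033,"roll":0,"grip":1},{"x":-0.0266,"y":0.0234,"z":0.0033,"roll":0,"grip":1},{"x":-0.0266,"y":0.0234,"z":0.0033,"roll":0,"grip":1},{"x":-0.0266,"y":0.0234,"z":0.0033,"roll":0,"grip":1},{"x":-0.0266,"y":0.0234,"z":0.0033,"roll":0,"grip":1},{"x":-0.0266,"y":0.0234,"z":0.0033,"roll":0,"grip":1},{"x":-0.0266,"y":0.0234,"z":0.0033,"roll":0,"grip":1},{"x":0,"y":0,"z":0,"roll":0,"grip":1}]}}

```text
time_s: 3.1
eef_pos: [0.5397, -0.0732, 0.1223]
orientation: [0.0, 0.773, 0.635, -0.0]
contact_force: [-0.9, 0.1, 0.7]
finger_gap: 0.093
finger_force: 0.0
```

```bash
python3 -c "
from h import *
go((.548,-.1055,.028),-.199)
cv2.imwrite('pics/s1.png',robot.read_camera('scene')[:,:,::-1])"
```

```text
pos [ 0.5397 -0.0732  0.1223] yaw -0.1958 t 3.1 gap 0.093 F [-0.9  0.1  0.7] j [-0.22  0.42  1.73 -0.    1.   -0.02] tilt [-0. -0. -1.]
shift [-0.03    0.0144  0.0943] roll 0.0032
```

View pics/s1.png

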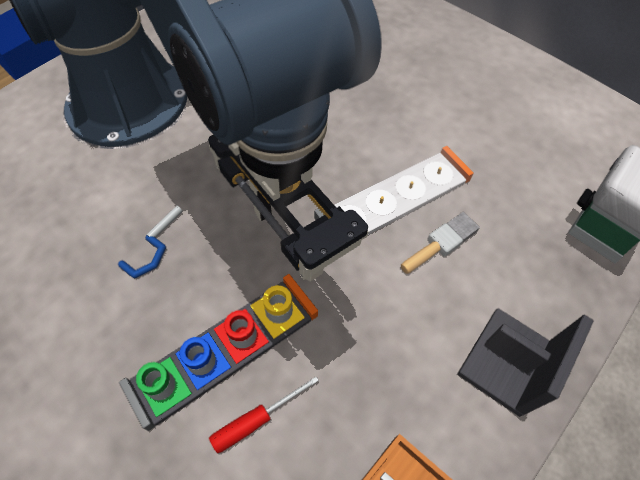

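The gripper is open, its finger line lies across the row, and it is just past yellow's orange-end side as expected. Next I align over yellow, go down and close.

>>> {"op": "carry_out", "data": {"targets": [{"x":-0.01,"y":0.0048,"z":0,"roll":0,"grip":1},{"x":-0.01,"y":0.0048,"z":0,"roll":0,"grip":1},{"x":-0.01,"y":0.0048,"z":0,"roll":0,"grip":1},{"x":0,"y":0,"z":0.0157,"roll":0,"grip":1},{"x":0,"y":0,"z":0.0157,"roll":0,"grip":1},{"x":0,"y":0,"z":0.0157,"roll":0,"grip":1},{"x":0,"y":0,"z":0.0157,"roll":0,"grip":1},{"x":0,"y":0,"z":0.0157,"roll":0,"grip":1},{"x":0,"y":0,"z":0.0157,"roll":0,"grip":1},{"x":0,"y":0,"z":0,"roll":0,"grip":1}]}}

```text
time_s: 4.15
eef_pos: [0.5458, -0.1024, 0.0273]
orientation: [-0.001, 0.772, 0.636, -0.001]
contact_force: [-0.3, 0.6, -0.2]
finger_gap: 0.0927
finger_force: 0.0
```

>>> {"op": "carry_out", "data": {"targets": [{"x":0,"y":0,"z":0,"roll":0,"grip":-1},{"x":0,"y":0,"z":0,"roll":0,"grip":-1},{"x":0,"y":0,"z":0,"roll":0,"grip":-1},{"x":0,"y":0,"z":0,"roll":0,"grip":-1},{"x":0,"y":0,"z":0,"roll":0,"grip":-1},{"x":0,"y":0,"z":0,"roll":0,"grip":-1},{"x":0,"y":0,"z":0,"roll":0,"grip":-1},{"x":0,"y":0,"z":0,"roll":0,"grip":-1},{"x":0,"y":0,"z":0,"roll":0,"grip":-1},{"x":0,"y":0,"z":0,"roll":0,"grip":-1}], "grip_force": 30}}

```text
time_s: 5.15
eef_pos: [0.5469, -0.1025, 0.0288]
orientation: [-0.0, 0.772, 0.636, -0.0]
contact_force: [-0.3, 0.5, -0.2]
finger_gap: 0.0175
finger_force: 0.0
```

```bash
python3 -c "
from h import *
go((.516,.0886,.12),-.2745)
cv2.imwrite('pics/s2.png',cv2.resize(robot.read_camera('scene')[180:420,120:440,::-1],None,fx=2,fy=2))"
```

```text
pos [ 0.5469 -0.1025  0.0288] yaw -0.193 t 5.15 gap 0.0175 F [-0.3  0.5 -0.2] j [-0.27  0.57  1.75 -0.    0.82 -0.08] tilt [-0. -0. -1.]
shift [ 0.1816 -0.067  -0.0912] roll 0.0815
```

View pics/s2.png

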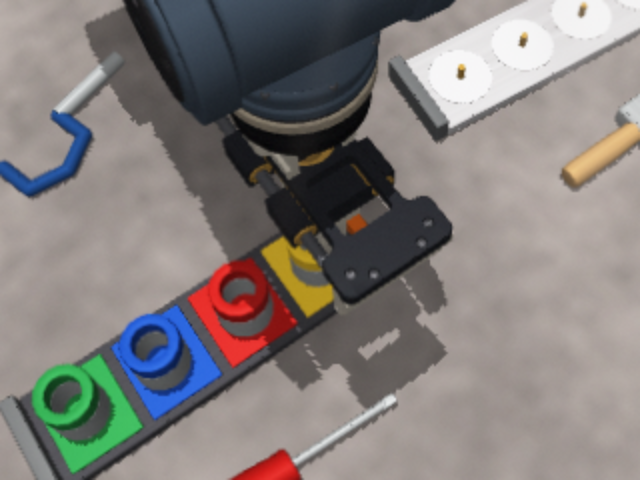

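The fingers closed to 17.5 mm with no force, so they missed. In the picture the yellow bushing (crop 305,262) stands on the −y side of the fingers. I'll check where the TCP appears in both cameras.

```bash
cat >> h.py <<'E'
def proj(n,P):
    m=robot.camera_model(n);f=240/np.tan(np.radians(m["fov_y"]/2));E=m["extrinsics"]
    p=E[:3,:3]@np.array(P)+E[:3,3];q=np.array([p[0],-p[1]])/-p[2];q=q*(1+m["k1"]*(q@q))
    return f*q+[m["cx"],m["cy"]]
E
python3 -c "
from h import *
s=robot.observe();P=s['eef_pos'];print(P,s['finger_gap'],s['finger_force'])
o=[]
for n in('top','scene'):
    im=robot.read_camera(n)[:,:,::-1].copy();u=proj(n,P);v=proj(n,[.548,-.1055,.061]);print(n,u,v,proj(n,[0,0,0]))
    c=np.round(v).astype(int)-[50,50]
    k=cv2.resize(im[c[1]:c[1]+100,c[0]:c[0]+100],None,fx=4,fy=4,interpolation=2)
    for w,col in((u,(255,255,255)),(v,(255,0,255))): cv2.drawMarker(k,tuple(np.round((w-c)*4+1.5).astype(int).tolist()),col,0,14,1)
    o.append(k)
cv2.imwrite('pics/s3.png',np.hstack(o))"
```

```text
[ 0.54688944 -0.10246257  0.02881762] 0.013328594474612541 0.0
top [394.84438532 225.04770893] [399.33298816 220.67574168] [322.4607834  587.70329395]
scene [279.52120014 304.90754027] [277.32755967 297.65769975] [126.54919708 101.27874925]
```

View pics/s3.png

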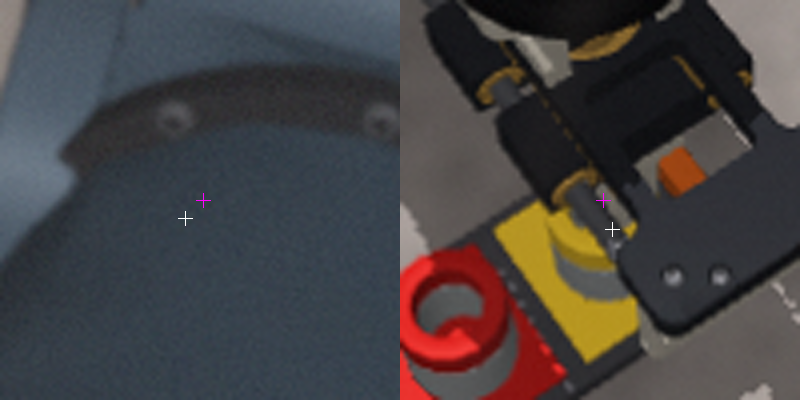

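```bash
python3 -c "
from h import *
print(plane('scene',(291,334),.029))
s=robot.observe();P=s['eef_pos'];print(P,s['finger_gap'],s['finger_force'],s['time_s'],s['contact_force'],s['moment'])
R=Ro.from_quat(np.roll(s['orientation'],-1)).as_matrix()
im=robot.read_camera('scene')[:,:,::-1].copy()
for y in(-.06,-.02,0,.02,.06):
  for z in(0,-.0188,-.0838):
    u=proj('scene',P+R@np.array([0,y,z])); im[tuple(np.round(u[::-1]).astype(int))]=(255,0,255) if y<=0 else (255,255,0)
cv2.imwrite('pics/s4.png',cv2.resize(im[180:330,190:390],None,fx=4,fy=4,interpolation=0))
print(robot.observe()['finger_gap'])"
```

```text
[ 0.58916839 -0.12212791  0.029     ]
[ 0.54690872 -0.1024598   0.02882081] 0.005418840714219898 0.0 5.3 [ 0.10785244 -0.38945287 -0.16322127] [-0.07408744  0.05665316 -0.04141162]
0.0027005150714537077
```

View pics/s4.png

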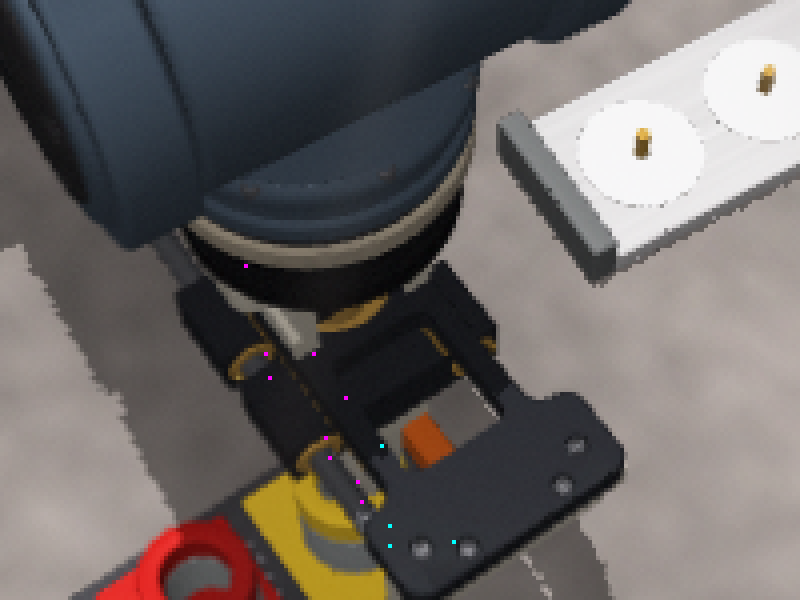

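The flange axis agrees with the measured TCP, and the finger plate seems not to have moved while the gap reading ran from 17 to 3 mm. I'll test whether the fingers really moved between those pictures.

```bash
python3 -c "
from h import *
a=cv2.imread('pics/s2.png')
im=robot.read_camera('scene')[:,:,::-1]
b=cv2.resize(im[180:420,120:440],None,fx=2,fy=2)
w=(slice(120,420),slice(220,460))
d=cv2.absdiff(a,b)[w].max(2);print('changed px',(d>40).sum(),'of',d.size,d.mean())
s0=cv2.imread('pics/s1.png');print(cv2.absdiff(s0,im)[180:420,120:440].max(2).mean())
ga,gb=[np.float32(cv2.cvtColor(k,cv2.COLOR_BGR2GRAY))[w] for k in(a,b)]
print(cv2.phaseCorrelate(ga,gb))
s=robot.observe();print(s['finger_gap'],s['finger_force'],s['time_s'],s['joint_pos'].round(3),s['qvel'].round(3))"
```

```text
changed px 2033 of 72000 3.741375
19.7598828125
((0.004698057535065914, -0.01498881854209344), 0.8034276387956407)
0.0014312010705544664 0.0 5.4 [-0.269  0.571  1.754 -0.     0.816 -0.076] [ 0.    -0.    -0.002 -0.    -0.001  0.   ]
```

```bash
python3 -c "
from h import *
a=cv2.imread('pics/s2.png')
im=robot.read_camera('scene')[:,:,::-1]
cv2.imwrite('pics/s5raw.png',im)
b=cv2.resize(im[180:420,120:440],None,fx=2,fy=2)
d=(cv2.absdiff(a,b).max(2)>40).astype(np.uint8)
n,l,s,c=cv2.connectedComponentsWithStats(cv2.dilate(d,np.ones((3,3))))
for i in range(1,n):
    if s[i,4]>60: print(s[i],c[i].round())
v=np.vstack
cv2.imwrite('pics/s5.png',np.hstack([cv2.resize(k[140:400,210:460],None,fx=1.6,fy=1.6) for k in(a,b)]))
"
```

```text
[353 126  15  17 182] [360. 134.]
[222 137  11  22 164] [227. 147.]
[378 161  18  25 282] [388. 172.]
[249 163  37  47 707] [263. 183.]
[ 327  185   52   49 1017] [351. 207.]
[284 214  36  36 651] [299. 230.]
[323 245  10  10  77] [328. 249.]
```

View pics/s5.png

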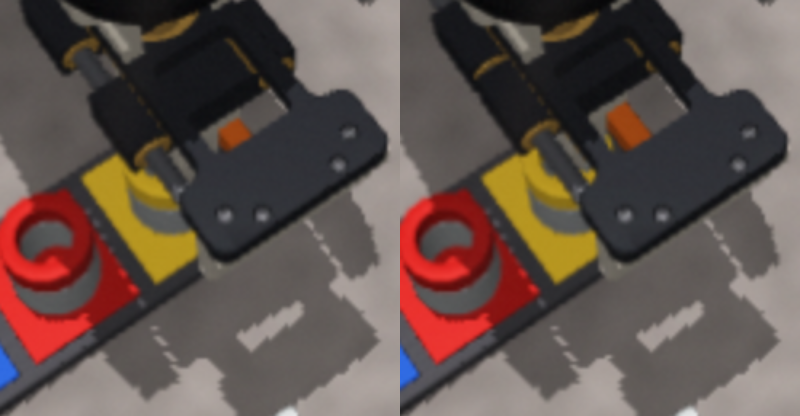

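```bash
python3 -c "
from h import *
R=Ro.from_euler('z',-.1958).as_matrix()@np.array([[0,1,0],[1,0,0],[0,0,-1.]])
print(R.round(2))
for f,P in(('s1.png',[.5397,-.0732,.1223]),('s5raw.png',[.5469,-.1025,.0288])):
    for nm,q in(('bodyL',(-.0375,.094,-.0838)),('bodyR',(.0375,.094,-.0838)),('tip+open',(0,.055,0)),('tip0',(0,0,0)),('flange',(0,0,-.2))):
        print(f,nm,proj('scene',np.array(P)+R@np.array(q)).round(0))
im=cv2.imread('pics/s1.png')[130:330,200:400];im2=cv2.imread('pics/s5raw.png')[180:380,190:390]
cv2.imwrite('pics/s6.png',np.hstack([cv2.resize(np.clip(k*1.8,0,255).astype(np.uint8),(400,400),interpolation=2) for k in(im,im2)]))
"
```

```text
[[ 0.19  0.98  0.  ]
 [ 0.98 -0.19  0.  ]
 [ 0.    0.   -1.  ]]
s1.png bodyL [307. 302.]
s1.png bodyR [364. 265.]
s1.png tip+open [313. 289.]
s1.png tip0 [288. 257.]
s1.png flange [281. 152.]
s5raw.png bodyL [294. 355.]
s5raw.png bodyR [345. 320.]
s5raw.png tip+open [302. 335.]
s5raw.png tip0 [280. 305.]
s5raw.png flange [270. 231.]
```

View pics/s6.png

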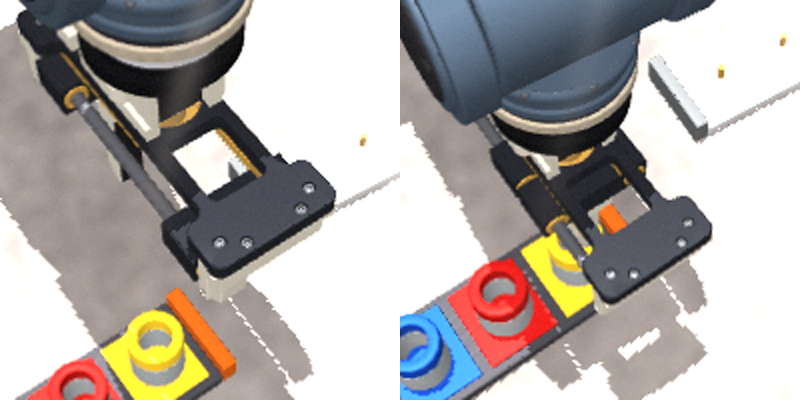

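The carriages really closed and the bushing is untouched. In the brightened view the fingertip (about 309,279 px) sits roughly 10 px above its predicted position, so the fingers appear to be about 35 mm higher than reported and closed above the bushing. To test this safely, I'll open, go 21 mm lower (reported z stays above 0) and close gently.

>>> {"op": "carry_out", "data": {"targets": [{"x":-0.003,"y":0.0005,"z":0,"roll":0.003,"grip":0.7},{"x":0,"y":0,"z":0,"roll":0,"grip":0.7},{"x":0,"y":0,"z":0,"roll":0,"grip":0.7},{"x":0,"y":0,"z":0,"roll":0,"grip":0.7},{"x":0,"y":0,"z":0,"roll":0,"grip":0.7},{"x":0,"y":0,"z":0,"roll":0,"grip":0.7},{"x":0,"y":0,"z":0,"roll":0,"grip":0.7},{"x":0,"y":0,"z":0,"roll":0,"grip":0.7},{"x":0,"y":0,"z":0,"roll":0,"grip":0.7},{"x":0,"y":0,"z":0,"roll":0,"grip":0.7}], "grip_force": 10}}

```text
time_s: 6.45
eef_pos: [0.5468, -0.1055, 0.0288]
orientation: [0.0, 0.773, 0.635, 0.0]
contact_force: [0.9, -0.2, -0.0]
finger_gap: 0.0756
finger_force: 0.0
```

>>> {"op": "carry_out", "data": {"targets": [{"x":0,"y":0,"z":0.003,"roll":0,"grip":0.7},{"x":0,"y":0,"z":0.003,"roll":0,"grip":0.7},{"x":0,"y":0,"z":0.003,"roll":0,"grip":0.7},{"x":0,"y":0,"z":0.003,"roll":0,"grip":0.7},{"x":0,"y":0,"z":0.003,"roll":0,"grip":0.7},{"x":0,"y":0,"z":0.003,"roll":0,"grip":0.7},{"x":0,"y":0,"z":0.003,"roll":0,"grip":0.7},{"x":0,"y":0,"z":0,"roll":0,"grip":0.7},{"x":0,"y":0,"z":0,"roll":0,"grip":0.7},{"x":0,"y":0,"z":0,"roll":0,"grip":0.7}]}}

```text
time_s: 7.45
eef_pos: [0.5469, -0.1055, 0.008]
orientation: [0.0, 0.773, 0.635, 0.0]
contact_force: [0.0, -1.1, -0.2]
finger_gap: 0.0793
finger_force: 0.0
```

>>> {"op": "carry_out", "data": {"targets": [{"x":0,"y":0,"z":0,"roll":0,"grip":-1},{"x":0,"y":0,"z":0,"roll":0,"grip":-1},{"x":0,"y":0,"z":0,"roll":0,"grip":-1},{"x":0,"y":0,"z":0,"roll":0,"grip":-1},{"x":0,"y":0,"z":0,"roll":0,"grip":-1},{"x":0,"y":0,"z":0,"roll":0,"grip":-1},{"x":0,"y":0,"z":0,"roll":0,"grip":-1},{"x":0,"y":0,"z":0,"roll":0,"grip":-1},{"x":0,"y":0,"z":0,"roll":0,"grip":-1},{"x":0,"y":0,"z":0,"roll":0,"grip":-1}]}}

```text
time_s: 8.45
eef_pos: [0.547, -0.1055, 0.0079]
orientation: [0.0, 0.773, 0.635, 0.0]
contact_force: [0.2, 0.3, -0.0]
finger_gap: 0.0395
finger_force: 10.0
```

The gap stopped at 39.5 mm with 10 N, so the real fingertip is at least 32 mm above the reported z. The grip is shallow, so I'll open slightly, go 12 mm deeper and grip again.

>>> {"op": "carry_out", "data": {"targets": [{"x":0,"y":0,"z":0,"roll":0,"grip":0.25},{"x":0,"y":0,"z":0,"roll":0,"grip":0.25},{"x":0,"y":0,"z":0,"roll":0,"grip":0.25},{"x":0,"y":0,"z":0.003,"roll":0,"grip":0.25},{"x":0,"y":0,"z":0.003,"roll":0,"grip":0.25},{"x":0,"y":0,"z":0.003,"roll":0,"grip":0.25},{"x":0,"y":0,"z":0.003,"roll":0,"grip":0.25},{"x":0,"y":0,"z":0,"roll":0,"grip":0.25},{"x":0,"y":0,"z":0,"roll":0,"grip":0.25},{"x":0,"y":0,"z":0,"roll":0,"grip":0.25}]}}

```text
time_s: 9.45
eef_pos: [0.5469, -0.1055, -0.0041]
orientation: [0.0, 0.773, 0.635, 0.0]
contact_force: [-0.7, 0.8, 0.2]
finger_gap: 0.0579
finger_force: 0.0
```

>>> {"op": "carry_out", "data": {"targets": [{"x":0,"y":0,"z":0,"roll":0,"grip":-1},{"x":0,"y":0,"z":0,"roll":0,"grip":-1},{"x":0,"y":0,"z":0,"roll":0,"grip":-1},{"x":0,"y":0,"z":0,"roll":0,"grip":-1},{"x":0,"y":0,"z":0,"roll":0,"grip":-1},{"x":0,"y":0,"z":0,"roll":0,"grip":-1},{"x":0,"y":0,"z":0,"roll":0,"grip":-1},{"x":0,"y":0,"z":-0.004,"roll":0,"grip":-1},{"x":0,"y":0,"z":-0.008,"roll":0,"grip":-1},{"x":0,"y":0,"z":-0.008,"roll":0,"grip":-1}], "grip_force": 35}}

```text
time_s: 10.45
eef_pos: [0.5467, -0.1055, 0.0164]
orientation: [-0.0, 0.773, 0.635, -0.0]
contact_force: [-0.8, 0.7, -1.2]
finger_gap: 0.039
finger_force: 35.0
```

```bash
python3 -c "
from h import *
go((.516,.0886,.085),-.2745)"
```

```text
pos [ 0.5467 -0.1055  0.0164] yaw -0.196 t 10.45 gap 0.039 F [-0.8  0.7 -1.2] j [-0.27  0.59  1.76 -0.    0.79 -0.08] tilt [-0.  0. -1.]
shift [ 0.1844 -0.068  -0.0686] roll 0.0785
```

>>> {"op": "carry_out", "data": {"targets": [{"x":0,"y":0,"z":-0.023,"roll":0,"grip":-1},{"x":0,"y":0,"z":-0.023,"roll":0,"grip":-1},{"x":0,"y":0,"z":-0.0226,"roll":0,"grip":-1},{"x":0.026,"y":-0.009,"z":0,"roll":0,"grip":-1},{"x":0.032,"y":-0.012,"z":0,"roll":0,"grip":-1},{"x":0.032,"y":-0.012,"z":0,"roll":0,"grip":-1},{"x":0.032,"y":-0.012,"z":0,"roll":0,"grip":-1},{"x":0.032,"y":-0.012,"z":0,"roll":0,"grip":-1},{"x":0.0304,"y":-0.011,"z":0,"roll":0,"grip":-1},{"x":0,"y":0,"z":0,"roll":0.0785,"grip":-1}]}}

```text
time_s: 11.45
eef_pos: [0.5153, 0.0916, 0.0851]
orientation: [-0.0, 0.796, 0.605, 0.0]
contact_force: [0.0, 0.0, -2.5]
finger_gap: 0.0394
finger_force: 35.0
```

```bash
python3 -c "
from h import *
go((.516,.0886,.005),-.2745)
s=cv2.imread('pics/s5raw.png')
im=robot.read_camera('scene')[:,:,::-1];cv2.imwrite('pics/s7raw.png',im)
h=cv2.cvtColor(im,cv2.COLOR_BGR2HSV);m=((h[...,0]>22)&(h[...,0]<34)&(h[...,1]>150)&(h[...,2]>70)).astype(np.uint8)
n,l,st,c=cv2.connectedComponentsWithStats(m);print([(st[i].tolist(),c[i].round(1).tolist()) for i in range(1,n) if st[i,4]>20])
print('expect ring top',proj('scene',[.516,.0886,.061+.09]))
cv2.imwrite('pics/s7.png',cv2.resize(im[100:400,180:500],None,fx=2,fy=2))
"
```

```text
pos [0.5153 0.0916 0.0851] yaw -0.272 t 11.45 gap 0.0394 F [ 0.   0.  -2.5] j [0.09 0.43 1.81 0.   0.9  0.36] tilt [ 0.     0.001 -1.   ]
shift [-0.0027  0.0014  0.0801] roll 0.0025
[([344, 154, 19, 25, 273], [351.7, 168.0]), ([251, 286, 54, 52, 1515], [276.9, 311.6])]
expect ring top [357.78812067 162.42288069]
```

View pics/s7.png

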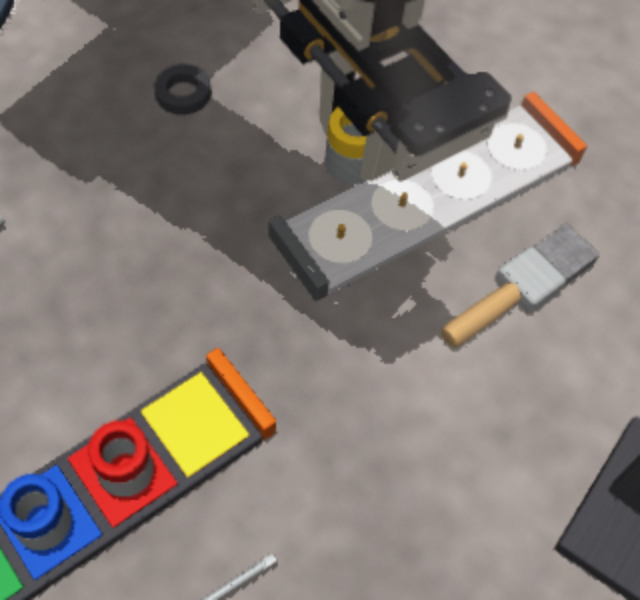

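Yellow is held level (ring left edge at crop 328,130, where expected), with −2.5 N as its weight. The pick reading was −0.0041 on the tag (15 mm), so the rack plate (12 mm) should come at −0.0071.

>>> {"op": "carry_out", "data": {"targets": [{"x":-0.0027,"y":0.0014,"z":0.01,"roll":0.0025,"grip":-1},{"x":0,"y":0,"z":0.025,"roll":0,"grip":-1},{"x":0,"y":0,"z":0.025,"roll":0,"grip":-1},{"x":0,"y":0,"z":0.015,"roll":0,"grip":-1},{"x":0,"y":0,"z":0.005,"roll":0,"grip":-1},{"x":0,"y":0,"z":0.004,"roll":0,"grip":-1},{"x":0,"y":0,"z":0.003,"roll":0,"grip":-1},{"x":0,"y":0,"z":0.002,"roll":0,"grip":-1},{"x":0,"y":0,"z":0.002,"roll":0,"grip":-1},{"x":0,"y":0,"z":0,"roll":0,"grip":-1}]}}

```text
time_s: 12.5
eef_pos: [0.5167, 0.0857, -0.0065]
orientation: [0.0, 0.798, 0.603, 0.0]
contact_force: [0.4, -0.8, -3.1]
finger_gap: 0.039
finger_force: 35.0
```

```bash
python3 -c "
from h import *
go((.516,.0886,-.0071),-.2745)"
```

```text
pos [ 0.5167  0.0857 -0.0065] yaw -0.2768 t 12.5 gap 0.039 F [ 0.4 -0.8 -3.1] j [0.08 0.59 1.85 0.   0.7  0.35] tilt [ 0.  0. -1.]
shift [ 0.0026 -0.0015  0.0006] roll -0.0023
```

Not in contact yet (−3 N is weight only). The lateral "correction" was just motion lag, so I'll undo it and ease down the last bit.

>>> {"op": "carry_out", "data": {"targets": [{"x":0.0026,"y":-0.0015,"z":0,"roll":0,"grip":-1},{"x":0,"y":0,"z":0,"roll":0,"grip":-1},{"x":0,"y":0,"z":0.0005,"roll":0,"grip":-1},{"x":0,"y":0,"z":0.0005,"roll":0,"grip":-1},{"x":0,"y":0,"z":0,"roll":0,"grip":-1},{"x":0,"y":0,"z":0,"roll":0,"grip":-1},{"x":0,"y":0,"z":0,"roll":0,"grip":-1},{"x":0,"y":0,"z":0,"roll":0,"grip":-1},{"x":0,"y":0,"z":0,"roll":0,"grip":-1},{"x":0,"y":0,"z":0,"roll":0,"grip":-1}]}}

```text
time_s: 13.5
eef_pos: [0.516, 0.0887, -0.0071]
orientation: [0.0, 0.798, 0.603, 0.0]
contact_force: [-1.8, 0.6, 6.7]
finger_gap: 0.0392
finger_force: 35.0
```

Contact at −0.0071 exactly as predicted (+6.7 N). I'll release, rise and go to red.

>>> {"op": "carry_out", "data": {"targets": [{"x":0,"y":0,"z":0,"roll":0,"grip":0.25},{"x":0,"y":0,"z":0,"roll":0,"grip":0.25},{"x":0,"y":0,"z":0,"roll":0,"grip":0.25},{"x":0,"y":0,"z":0,"roll":0,"grip":0.25},{"x":0,"y":0,"z":-0.02,"roll":0,"grip":0.25},{"x":0,"y":0,"z":-0.03,"roll":0,"grip":0.25},{"x":0,"y":0,"z":-0.028,"roll":0,"grip":0.6},{"x":-0.0299,"y":0.0113,"z":0,"roll":0,"grip":0.6},{"x":-0.0299,"y":0.0113,"z":0,"roll":0,"grip":0.6},{"x":-0.0299,"y":0.0113,"z":0,"roll":0,"grip":0.6}]}}

```text
time_s: 14.5
eef_pos: [0.5241, -0.008, 0.0707]
orientation: [0.0, 0.798, 0.603, 0.0]
contact_force: [0.7, 0.2, 0.3]
finger_gap: 0.0742
finger_force: 0.0
```

>>> {"op": "carry_out", "data": {"targets": [{"x":-0.0299,"y":0.0113,"z":0,"roll":0,"grip":0.6},{"x":-0.0299,"y":0.0113,"z":0,"roll":0,"grip":0.6},{"x":-0.0299,"y":0.0113,"z":0,"roll":0,"grip":0.6},{"x":-0.0299,"y":0.0113,"z":0,"roll":0,"grip":0.6},{"x":-0.0299,"y":0.0113,"z":0,"roll":0,"grip":0.6},{"x":0,"y":0,"z":0,"roll":-0.078,"grip":0.6},{"x":0,"y":0,"z":0,"roll":0,"grip":0.6},{"x":0,"y":0,"z":0,"roll":0,"grip":0.6},{"x":0,"y":0,"z":0,"roll":0,"grip":0.6},{"x":0,"y":0,"z":0,"roll":0,"grip":0.6}]}}

```text
time_s: 15.5
eef_pos: [0.5375, -0.1657, 0.0705]
orientation: [-0.0, 0.774, 0.633, -0.0]
contact_force: [-0.9, -0.3, -0.6]
finger_gap: 0.0743
finger_force: 0.0
```

```bash
python3 -c "
from h import *
go((.5377,-.1662,-.0041),-.199)
im=robot.read_camera('scene')[:,:,::-1];cv2.imwrite('pics/s8raw.png',im)
print(proj('scene',[.516,.0886,.058]))
cv2.imwrite('pics/s8.png',cv2.resize(im[130:430,120:480],None,fx=2,fy=2))
"
```

```text
pos [ 0.5375 -0.1657  0.0705] yaw -0.1991 t 15.5 gap 0.0743 F [-0.9 -0.3 -0.6] j [-0.38  0.52  1.72 -0.    0.91 -0.18] tilt [-0.  0. -1.]
shift [-0.0004  0.0003  0.0746] roll -0.0001
[352.26396419 201.55671311]
```

View pics/s8.png

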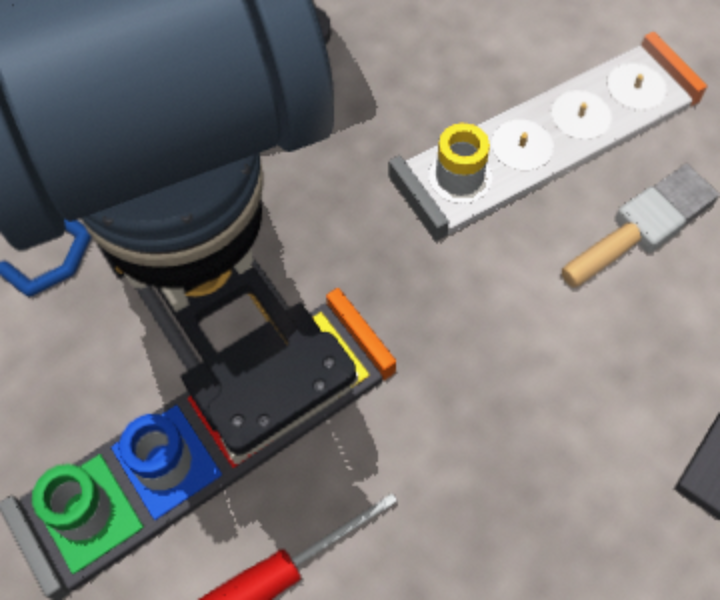

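Yellow stands upright on the disc at the rack's grey end (ring at crop 463,148). The gripper is over red. I'll go down, grip and lift.

>>> {"op": "carry_out", "data": {"targets": [{"x":0,"y":0,"z":0.016,"roll":0,"grip":0.6},{"x":0,"y":0,"z":0.016,"roll":0,"grip":0.6},{"x":0,"y":0,"z":0.016,"roll":0,"grip":0.6},{"x":0,"y":0,"z":0.016,"roll":0,"grip":0.6},{"x":0,"y":0,"z":0.0106,"roll":0,"grip":0.6},{"x":0,"y":0,"z":0,"roll":0,"grip":0.6},{"x":0,"y":0,"z":0,"roll":0,"grip":0.6},{"x":0,"y":0,"z":0,"roll":0,"grip":-1},{"x":0,"y":0,"z":0,"roll":0,"grip":-1},{"x":0,"y":0,"z":0,"roll":0,"grip":-1}], "grip_force": 35}}

```text
time_s: 16.55
eef_pos: [0.5377, -0.1664, -0.0037]
orientation: [0.0, 0.774, 0.633, 0.0]
contact_force: [0.2, -0.3, 0.1]
finger_gap: 0.0553
finger_force: 0.0
```

>>> {"op": "carry_out", "data": {"targets": [{"x":0,"y":0,"z":0,"roll":0,"grip":-1},{"x":0,"y":0,"z":0,"roll":0,"grip":-1},{"x":0,"y":0,"z":0,"roll":0,"grip":-1},{"x":0,"y":0,"z":0,"roll":0,"grip":-1},{"x":0,"y":0,"z":-0.01,"roll":0,"grip":-1},{"x":0,"y":0,"z":-0.025,"roll":0,"grip":-1},{"x":0,"y":0,"z":-0.03,"roll":0,"grip":-1},{"x":0,"y":0,"z":-0.024,"roll":0,"grip":-1},{"x":0,"y":0,"z":0,"roll":0,"grip":-1},{"x":0,"y":0,"z":0,"roll":0,"grip":-1}]}}

```text
time_s: 17.55
eef_pos: [0.5371, -0.1661, 0.0844]
orientation: [-0.0, 0.774, 0.633, -0.0]
contact_force: [-0.1, -1.2, -3.8]
finger_gap: 0.0385
finger_force: 35.0
```

```bash
python3 -c "
from h import *
go((.5328,.1477,.085),-.2745)"
```

```text
pos [ 0.5371 -0.1661  0.0844] yaw -0.199 t 17.55 gap 0.0385 F [-0.1 -1.2 -3.8] j [-0.38  0.5   1.71 -0.    0.94 -0.18] tilt [-0.  0. -1.]
shift [ 0.3068 -0.0663 -0.0006] roll 0.0755
```

>>> {"op": "carry_out", "data": {"targets": [{"x":0.0307,"y":-0.0066,"z":0,"roll":0,"grip":-1},{"x":0.0307,"y":-0.0066,"z":0,"roll":0,"grip":-1},{"x":0.0307,"y":-0.0066,"z":0,"roll":0,"grip":-1},{"x":0.0307,"y":-0.0066,"z":0,"roll":0,"grip":-1},{"x":0.0307,"y":-0.0066,"z":0,"roll":0,"grip":-1},{"x":0.0307,"y":-0.0066,"z":0,"roll":0,"grip":-1},{"x":0.0307,"y":-0.0066,"z":0,"roll":0,"grip":-1},{"x":0.0307,"y":-0.0066,"z":0,"roll":0,"grip":-1},{"x":0.0307,"y":-0.0066,"z":0,"roll":0,"grip":-1},{"x":0.0305,"y":-0.0066,"z":0,"roll":0,"grip":-1}]}}

```text
time_s: 18.55
eef_pos: [0.5321, 0.1486, 0.0829]
orientation: [-0.001, 0.774, 0.633, -0.001]
contact_force: [1.0, 0.1, -3.7]
finger_gap: 0.0387
finger_force: 35.0
```

>>> {"op": "carry_out", "data": {"targets": [{"x":0,"y":0,"z":0,"roll":0.0755,"grip":-1},{"x":0,"y":0,"z":0,"roll":0,"grip":-1},{"x":0,"y":0,"z":0,"roll":0,"grip":-1},{"x":0,"y":0,"z":0.02,"roll":0,"grip":-1},{"x":0,"y":0,"z":0.025,"roll":0,"grip":-1},{"x":0,"y":0,"z":0.02,"roll":0,"grip":-1},{"x":0,"y":0,"z":0.006,"roll":0,"grip":-1},{"x":0,"y":0,"z":0,"roll":0,"grip":-1},{"x":0,"y":0,"z":0,"roll":0,"grip":-1},{"x":0,"y":0,"z":0,"roll":0,"grip":-1}]}}

```text
time_s: 19.55
eef_pos: [0.5341, 0.1475, 0.0148]
orientation: [0.0, 0.797, 0.604, 0.001]
contact_force: [0.6, -0.3, -2.4]
finger_gap: 0.0386
finger_force: 35.0
```

```bash
python3 -c "
from h import *
go((.5328,.1477,-.0068),-.2745)"
```

```text
pos [0.5341 0.1475 0.0148] yaw -0.2744 t 19.55 gap 0.0386 F [ 0.6 -0.3 -2.4] j [ 0.19  0.59  1.77 -0.    0.78  0.46] tilt [ 0.002  0.    -1.   ]
shift [-0.0002 -0.0013  0.0216] roll 0.0001
```

>>> {"op": "carry_out", "data": {"targets": [{"x":0,"y":-0.0013,"z":0.004,"roll":0,"grip":-1},{"x":0,"y":0,"z":0.005,"roll":0,"grip":-1},{"x":0,"y":0,"z":0.005,"roll":0,"grip":-1},{"x":0,"y":0,"z":0.004,"roll":0,"grip":-1},{"x":0,"y":0,"z":0.002,"roll":0,"grip":-1},{"x":0,"y":0,"z":0.001,"roll":0,"grip":-1},{"x":0,"y":0,"z":0.0005,"roll":0,"grip":-1},{"x":0,"y":0,"z":0.0003,"roll":0,"grip":-1},{"x":0,"y":0,"z":0,"roll":0,"grip":-1},{"x":0,"y":0,"z":0,"roll":0,"grip":-1}]}}

```text
time_s: 20.55
eef_pos: [0.5319, 0.1479, -0.007]
orientation: [-0.0, 0.797, 0.604, -0.0]
contact_force: [-5.6, -1.6, 11.0]
finger_gap: 0.039
finger_force: 35.0
```

Contact as expected. I'll release red and go to blue.

>>> {"op": "carry_out", "data": {"targets": [{"x":0,"y":0,"z":0,"roll":0,"grip":0.25},{"x":0,"y":0,"z":0,"roll":0,"grip":0.25},{"x":0,"y":0,"z":0,"roll":0,"grip":0.25},{"x":0,"y":0,"z":0,"roll":0,"grip":0.25},{"x":0,"y":0,"z":-0.02,"roll":0,"grip":0.25},{"x":0,"y":0,"z":-0.03,"roll":0,"grip":0.25},{"x":0,"y":0,"z":-0.028,"roll":0,"grip":0.6},{"x":-0.0306,"y":0.0079,"z":0,"roll":0,"grip":0.6},{"x":-0.0306,"y":0.0079,"z":0,"roll":0,"grip":0.6},{"x":-0.0306,"y":0.0079,"z":0,"roll":0,"grip":0.6}]}}

```text
time_s: 21.55
eef_pos: [0.5301, 0.0522, 0.0703]
orientation: [0.0, 0.797, 0.604, 0.0]
contact_force: [0.5, 0.6, 0.3]
finger_gap: 0.0742
finger_force: 0.0
```

>>> {"op": "carry_out", "data": {"targets": [{"x":-0.0306,"y":0.0079,"z":0,"roll":0,"grip":0.6},{"x":-0.0306,"y":0.0079,"z":0,"roll":0,"grip":0.6},{"x":-0.0306,"y":0.0079,"z":0,"roll":0,"grip":0.6},{"x":-0.0306,"y":0.0079,"z":0,"roll":0,"grip":0.6},{"x":-0.0306,"y":0.0079,"z":0,"roll":0,"grip":0.6},{"x":-0.0306,"y":0.0079,"z":0,"roll":0,"grip":0.6},{"x":-0.0306,"y":0.0079,"z":0,"roll":0,"grip":0.6},{"x":-0.0306,"y":0.0079,"z":0,"roll":0,"grip":0.6},{"x":-0.0306,"y":0.0079,"z":0,"roll":0,"grip":0.6},{"x":0,"y":0,"z":0,"roll":-0.076,"grip":0.6}]}}

```text
time_s: 22.55
eef_pos: [0.5238, -0.2345, 0.07]
orientation: [0.001, 0.774, 0.633, 0.0]
contact_force: [-1.5, 1.5, 0.3]
finger_gap: 0.0742
finger_force: 0.0
```

>>> {"op": "carry_out", "data": {"targets": [{"x":0,"y":0,"z":0,"roll":0,"grip":0.6},{"x":0,"y":0,"z":0,"roll":0,"grip":0.6},{"x":0,"y":0,"z":0,"roll":0,"grip":0.6},{"x":0,"y":0,"z":0,"roll":0,"grip":0.6},{"x":0,"y":0,"z":0,"roll":0,"grip":0.6},{"x":0,"y":0,"z":0,"roll":0,"grip":0.6},{"x":0,"y":0,"z":0,"roll":0,"grip":0.6},{"x":0,"y":0,"z":0,"roll":0,"grip":0.6},{"x":0,"y":0,"z":0,"roll":0,"grip":0.6},{"x":0,"y":0,"z":0,"roll":0,"grip":0.6}]}}

```text
time_s: 23.55
eef_pos: [0.5239, -0.2313, 0.07]
orientation: [-0.0, 0.774, 0.634, -0.0]
contact_force: [-0.2, 0.9, -0.4]
finger_gap: 0.0742
finger_force: 0.0
```

```bash
python3 -c "
from h import *
go((.524,-.2315,-.0041),-.199)
im=robot.read_camera('scene')[:,:,::-1];cv2.imwrite('pics/s9raw.png',im)
h=cv2.cvtColor(im,cv2.COLOR_BGR2HSV);m=(((h[...,0]<8)|(h[...,0]>172))&(h[...,1]>150)&(h[...,2]>70)).astype(np.uint8);m[230:]=0
n,l,st,c=cv2.connectedComponentsWithStats(m);print([(st[i].tolist(),c[i].round(1).tolist()) for i in range(1,n) if st[i,4]>20],proj('scene',[.5328,.1477,.058]),'yellow was at',463/2+120,148/2+130)
"
```

```text
pos [ 0.5239 -0.2313  0.07  ] yaw -0.1986 t 23.55 gap 0.0742 F [-0.2  0.9 -0.4] j [-0.5   0.53  1.69 -0.    0.92 -0.3 ] tilt [-0. -0. -1.]
shift [-0.0002  0.0002  0.0741] roll 0.0004
[([371, 176, 24, 25, 306], [380.7, 188.1])] [384.4473455 185.6197426] yellow was at 351.5 204.0
```

Red's ring stands at (383,187), where the rack place projects. Now blue.

>>> {"op": "carry_out", "data": {"targets": [{"x":0,"y":0,"z":0.016,"roll":0,"grip":0.6},{"x":0,"y":0,"z":0.016,"roll":0,"grip":0.6},{"x":0,"y":0,"z":0.016,"roll":0,"grip":0.6},{"x":0,"y":0,"z":0.016,"roll":0,"grip":0.6},{"x":0,"y":0,"z":0.0101,"roll":0,"grip":0.6},{"x":0,"y":0,"z":0,"roll":0,"grip":0.6},{"x":0,"y":0,"z":0,"roll":0,"grip":0.6},{"x":0,"y":0,"z":0,"roll":0,"grip":-1},{"x":0,"y":0,"z":0,"roll":0,"grip":-1},{"x":0,"y":0,"z":0,"roll":0,"grip":-1}], "grip_force": 35}}

```text
time_s: 24.6
eef_pos: [0.5241, -0.2314, -0.0036]
orientation: [0.0, 0.774, 0.634, 0.0]
contact_force: [-0.4, -0.1, 0.1]
finger_gap: 0.0549
finger_force: 0.0
```

>>> {"op": "carry_out", "data": {"targets": [{"x":0,"y":0,"z":0,"roll":0,"grip":-1},{"x":0,"y":0,"z":0,"roll":0,"grip":-1},{"x":0,"y":0,"z":0,"roll":0,"grip":-1},{"x":0,"y":0,"z":0,"roll":0,"grip":-1},{"x":0,"y":0,"z":-0.01,"roll":0,"grip":-1},{"x":0,"y":0,"z":-0.025,"roll":0,"grip":-1},{"x":0,"y":0,"z":-0.03,"roll":0,"grip":-1},{"x":0,"y":0,"z":-0.024,"roll":0,"grip":-1},{"x":0,"y":0,"z":0,"roll":0,"grip":-1},{"x":0,"y":0,"z":0,"roll":0,"grip":-1}]}}

```text
time_s: 25.6
eef_pos: [0.5235, -0.2311, 0.0845]
orientation: [-0.0, 0.774, 0.634, -0.0]
contact_force: [-0.5, -0.6, -4.5]
finger_gap: 0.04
finger_force: 35.0
```

```bash
python3 -c "
from h import *
go((.5497,.2066,.085),-.2745)"
```

```text
pos [ 0.5235 -0.2311  0.0845] yaw -0.1985 t 25.6 gap 0.04 F [-0.5 -0.6 -4.5] j [-0.5   0.51  1.68 -0.    0.95 -0.3 ] tilt [-0.  0. -1.]
shift [ 0.4342 -0.0606 -0.0005] roll 0.076
```

>>> {"op": "carry_out", "data": {"targets": [{"x":0.0334,"y":-0.0047,"z":0,"roll":0,"grip":-1},{"x":0.0334,"y":-0.0047,"z":0,"roll":0,"grip":-1},{"x":0.0334,"y":-0.0047,"z":0,"roll":0,"grip":-1},{"x":0.0334,"y":-0.0047,"z":0,"roll":0,"grip":-1},{"x":0.0334,"y":-0.0047,"z":0,"roll":0,"grip":-1},{"x":0.0334,"y":-0.0047,"z":0,"roll":0,"grip":-1},{"x":0.0334,"y":-0.0047,"z":0,"roll":0,"grip":-1},{"x":0.0334,"y":-0.0047,"z":0,"roll":0,"grip":-1},{"x":0.0334,"y":-0.0047,"z":0,"roll":0,"grip":-1},{"x":0.0334,"y":-0.0047,"z":0,"roll":0,"grip":-1}]}}

```text
time_s: 26.6
eef_pos: [0.5424, 0.1067, 0.083]
orientation: [-0.001, 0.774, 0.634, -0.001]
contact_force: [0.5, 0.6, -3.3]
finger_gap: 0.04
finger_force: 35.0
```

>>> {"op": "carry_out", "data": {"targets": [{"x":0.0334,"y":-0.0047,"z":0,"roll":0,"grip":-1},{"x":0.0334,"y":-0.0047,"z":0,"roll":0,"grip":-1},{"x":0.0334,"y":-0.0044,"z":0,"roll":0,"grip":-1},{"x":0,"y":0,"z":0,"roll":0.076,"grip":-1},{"x":0,"y":0,"z":0,"roll":0,"grip":-1},{"x":0,"y":0,"z":0,"roll":0,"grip":-1},{"x":0,"y":0,"z":0.02,"roll":0,"grip":-1},{"x":0,"y":0,"z":0.025,"roll":0,"grip":-1},{"x":0,"y":0,"z":0.02,"roll":0,"grip":-1},{"x":0,"y":0,"z":0.005,"roll":0,"grip":-1}]}}

```text
time_s: 27.6
eef_pos: [0.5484, 0.2051, 0.0125]
orientation: [-0.001, 0.797, 0.604, -0.002]
contact_force: [0.3, -1.0, -2.9]
finger_gap: 0.0401
finger_force: 35.0
```

```bash
python3 -c "
from h import *
robot.read_camera('top');robot.read_camera('top');robot.read_camera('top')
go((.5497,.2066,-.0068),-.2745)"
```

```text
pos [0.5501 0.206  0.0152] yaw -0.2744 t 27.75 gap 0.0399 F [ 0.7 -0.6 -2.2] j [ 0.28  0.64  1.67 -0.    0.83  0.55] tilt [-0. -0. -1.]
shift [ 0.0004 -0.0005  0.022 ] roll 0.0001
```

>>> {"op": "carry_out", "data": {"targets": [{"x":0,"y":0,"z":0.004,"roll":0,"grip":-1},{"x":0,"y":0,"z":0.005,"roll":0,"grip":-1},{"x":0,"y":0,"z":0.005,"roll":0,"grip":-1},{"x":0,"y":0,"z":0.004,"roll":0,"grip":-1},{"x":0,"y":0,"z":0.002,"roll":0,"grip":-1},{"x":0,"y":0,"z":0.001,"roll":0,"grip":-1},{"x":0,"y":0,"z":0.0007,"roll":0,"grip":-1},{"x":0,"y":0,"z":0.0004,"roll":0,"grip":-1},{"x":0,"y":0,"z":0,"roll":0,"grip":-1},{"x":0,"y":0,"z":0,"roll":0,"grip":-1}]}}

```text
time_s: 28.75
eef_pos: [0.55, 0.2065, -0.0069]
orientation: [0.0, 0.797, 0.604, 0.0]
contact_force: [-1.1, -0.3, 0.9]
finger_gap: 0.0399
finger_force: 35.0
```

Light contact (+0.9 N against −2.5 N hanging). I'll release blue and go to green.

>>> {"op": "carry_out", "data": {"targets": [{"x":0,"y":0,"z":0,"roll":0,"grip":0.25},{"x":0,"y":0,"z":0,"roll":0,"grip":0.25},{"x":0,"y":0,"z":0,"roll":0,"grip":0.25},{"x":0,"y":0,"z":0,"roll":0,"grip":0.25},{"x":0,"y":0,"z":-0.02,"roll":0,"grip":0.25},{"x":0,"y":0,"z":-0.03,"roll":0,"grip":0.25},{"x":0,"y":0,"z":-0.028,"roll":0,"grip":0.6},{"x":-0.035,"y":0.0069,"z":0,"roll":0,"grip":0.6},{"x":-0.035,"y":0.0069,"z":0,"roll":0,"grip":0.6},{"x":-0.035,"y":0.0069,"z":0,"roll":0,"grip":0.6}]}}

```text
time_s: 29.75
eef_pos: [0.5412, 0.0987, 0.0711]
orientation: [0.0, 0.797, 0.604, 0.0]
contact_force: [1.2, 0.1, -1.2]
finger_gap: 0.0741
finger_force: 0.0
```

>>> {"op": "carry_out", "data": {"targets": [{"x":-0.035,"y":0.0069,"z":0,"roll":0,"grip":0.6},{"x":-0.035,"y":0.0069,"z":0,"roll":0,"grip":0.6},{"x":-0.035,"y":0.0069,"z":0,"roll":0,"grip":0.6},{"x":-0.035,"y":0.0069,"z":0,"roll":0,"grip":0.6},{"x":-0.035,"y":0.0069,"z":0,"roll":0,"grip":0.6},{"x":-0.035,"y":0.0069,"z":0,"roll":0,"grip":0.6},{"x":-0.035,"y":0.0069,"z":0,"roll":0,"grip":0.6},{"x":-0.035,"y":0.0069,"z":0,"roll":0,"grip":0.6},{"x":-0.035,"y":0.0069,"z":0,"roll":0,"grip":0.6},{"x":-0.035,"y":0.0069,"z":0,"roll":0,"grip":0.6}]}}

```text
time_s: 30.75
eef_pos: [0.5126, -0.2574, 0.0709]
orientation: [0.0, 0.797, 0.604, 0.0]
contact_force: [0.7, 0.2, 0.2]
finger_gap: 0.0743
finger_force: 0.0
```

>>> {"op": "carry_out", "data": {"targets": [{"x":-0.035,"y":0.0069,"z":0,"roll":0,"grip":0.6},{"x":0,"y":0,"z":0,"roll":-0.076,"grip":0.6},{"x":0,"y":0,"z":0,"roll":0,"grip":0.6},{"x":0,"y":0,"z":0,"roll":0,"grip":0.6},{"x":0,"y":0,"z":0,"roll":0,"grip":0.6},{"x":0,"y":0,"z":0,"roll":0,"grip":0.6},{"x":0,"y":0,"z":0,"roll":0,"grip":0.6},{"x":0,"y":0,"z":0,"roll":0,"grip":0.6},{"x":0,"y":0,"z":0,"roll":0,"grip":0.6},{"x":0,"y":0,"z":0,"roll":0,"grip":0.6}]}}

```text
time_s: 31.75
eef_pos: [0.5101, -0.2914, 0.0709]
orientation: [0.0, 0.774, 0.634, -0.0]
contact_force: [-0.5, -0.3, -0.1]
finger_gap: 0.0742
finger_force: 0.0
```

```bash
python3 -c "
from h import *
go((.5105,-.292,-.0041),-.199)
im=robot.read_camera('scene')[:,:,::-1];cv2.imwrite('pics/s10raw.png',im)
h=cv2.cvtColor(im,cv2.COLOR_BGR2HSV);H=h[...,0]
for nm,m in(('red',(H<8)|(H>172)),('yel',(H>22)&(H<34)),('blue',(H>105)&(H<125))):
    m=(m&(h[...,1]>150)&(h[...,2]>70)).astype(np.uint8);m[230:]=0;m[:,:325]=0;m[:,440:]=0
    n,l,st,c=cv2.connectedComponentsWithStats(m);print(nm,[(st[i].tolist(),c[i].round(1).tolist()) for i in range(1,n) if st[i,4]>60])
print([proj('scene',[a,b,.058]).round(1) for a,b in((.516,.0886),(.5328,.1477),(.5497,.2066))])
"
```

```text
pos [ 0.5101 -0.2914  0.0709] yaw -0.1985 t 31.75 gap 0.0742 F [-0.5 -0.3 -0.1] j [-0.6   0.55  1.65 -0.    0.94 -0.4 ] tilt [ 0. -0. -1.]
shift [-0.0005  0.0005  0.075 ] roll 0.0005
red [([371, 176, 24, 25, 324], [380.9, 188.0])]
yel [([339, 192, 26, 25, 439], [351.3, 203.9])]
blue [([403, 163, 23, 18, 186], [414.3, 171.2])]
[array([352.3, 201.6]), array([384.4, 185.6]), array([414.9, 170.6])]
```

All three placed bushings project where they should. Now green.

>>> {"op": "carry_out", "data": {"targets": [{"x":-0.0005,"y":0.0005,"z":0.016,"roll":0,"grip":0.6},{"x":0,"y":0,"z":0.016,"roll":0,"grip":0.6},{"x":0,"y":0,"z":0.016,"roll":0,"grip":0.6},{"x":0,"y":0,"z":0.016,"roll":0,"grip":0.6},{"x":0,"y":0,"z":0.011,"roll":0,"grip":0.6},{"x":0,"y":0,"z":0,"roll":0,"grip":0.6},{"x":0,"y":0,"z":0,"roll":0,"grip":0.6},{"x":0,"y":0,"z":0,"roll":0,"grip":-1},{"x":0,"y":0,"z":0,"roll":0,"grip":-1},{"x":0,"y":0,"z":0,"roll":0,"grip":-1}], "grip_force": 35}}

```text
time_s: 32.8
eef_pos: [0.5107, -0.2922, -0.0037]
orientation: [0.0, 0.774, 0.634, 0.0]
contact_force: [0.8, 0.1, 0.2]
finger_gap: 0.055
finger_force: 0.0
```

>>> {"op": "carry_out", "data": {"targets": [{"x":0,"y":0,"z":0,"roll":0,"grip":-1},{"x":0,"y":0,"z":0,"roll":0,"grip":-1},{"x":0,"y":0,"z":0,"roll":0,"grip":-1},{"x":0,"y":0,"z":0,"roll":0,"grip":-1},{"x":0,"y":0,"z":-0.01,"roll":0,"grip":-1},{"x":0,"y":0,"z":-0.025,"roll":0,"grip":-1},{"x":0,"y":0,"z":-0.03,"roll":0,"grip":-1},{"x":0,"y":0,"z":-0.024,"roll":0,"grip":-1},{"x":0,"y":0,"z":0,"roll":0,"grip":-1},{"x":0,"y":0,"z":0,"roll":0,"grip":-1}]}}

```text
time_s: 33.8
eef_pos: [0.5101, -0.2918, 0.0844]
orientation: [-0.0, 0.774, 0.634, -0.0]
contact_force: [0.3, -0.6, -3.8]
finger_gap: 0.0389
finger_force: 35.0
```

```bash
python3 -c "
from h import *
go((.566,.2665,.085),-.2745)"
```

```text
pos [ 0.5101 -0.2918  0.0844] yaw -0.1985 t 33.8 gap 0.0389 F [ 0.3 -0.6 -3.8] j [-0.6   0.54  1.64 -0.    0.97 -0.4 ] tilt [-0.  0. -1.]
shift [ 5.584e-01 -5.530e-02 -5.000e-04] roll 0.076
```

>>> {"op": "carry_out", "data": {"targets": [{"x":0.0349,"y":-0.0035,"z":0,"roll":0,"grip":-1},{"x":0.0349,"y":-0.0035,"z":0,"roll":0,"grip":-1},{"x":0.0349,"y":-0.0035,"z":0,"roll":0,"grip":-1},{"x":0.0349,"y":-0.0035,"z":0,"roll":0,"grip":-1},{"x":0.0349,"y":-0.0035,"z":0,"roll":0,"grip":-1},{"x":0.0349,"y":-0.0035,"z":0,"roll":0,"grip":-1},{"x":0.0349,"y":-0.0035,"z":0,"roll":0,"grip":-1},{"x":0.0349,"y":-0.0035,"z":0,"roll":0,"grip":-1},{"x":0.0349,"y":-0.0035,"z":0,"roll":0,"grip":-1},{"x":0.0349,"y":-0.0035,"z":0,"roll":0,"grip":-1}]}}

```text
time_s: 34.8
eef_pos: [0.5438, 0.0584, 0.083]
orientation: [-0.001, 0.774, 0.634, -0.001]
contact_force: [-0.1, -0.5, -2.3]
finger_gap: 0.039
finger_force: 35.0
```

>>> {"op": "carry_out", "data": {"targets": [{"x":0.0349,"y":-0.0034,"z":0,"roll":0,"grip":-1},{"x":0.0349,"y":-0.0034,"z":0,"roll":0,"grip":-1},{"x":0.0349,"y":-0.0034,"z":0,"roll":0,"grip":-1},{"x":0.0349,"y":-0.0034,"z":0,"roll":0,"grip":-1},{"x":0.0349,"y":-0.0034,"z":0,"roll":0,"grip":-1},{"x":0.0349,"y":-0.0033,"z":0,"roll":0,"grip":-1},{"x":0,"y":0,"z":0,"roll":0.076,"grip":-1},{"x":0,"y":0,"z":0,"roll":0,"grip":-1},{"x":0,"y":0,"z":0,"roll":0,"grip":-1},{"x":0,"y":0,"z":0,"roll":0,"grip":-1}]}}

```text
time_s: 35.8
eef_pos: [0.566, 0.2655, 0.0841]
orientation: [-0.0, 0.797, 0.604, -0.001]
contact_force: [0.5, 0.4, -2.7]
finger_gap: 0.0388
finger_force: 35.0
```

>>> {"op": "carry_out", "data": {"targets": [{"x":0,"y":0,"z":0.02,"roll":0,"grip":-1},{"x":0,"y":0,"z":0.025,"roll":0,"grip":-1},{"x":0,"y":0,"z":0.02,"roll":0,"grip":-1},{"x":0,"y":0,"z":0.005,"roll":0,"grip":-1},{"x":0,"y":0,"z":0,"roll":0,"grip":-1},{"x":0,"y":0,"z":0,"roll":0,"grip":-1},{"x":0,"y":0,"z":0,"roll":0,"grip":-1},{"x":0,"y":0,"z":0,"roll":0,"grip":-1},{"x":0,"y":0,"z":0,"roll":0,"grip":-1},{"x":0,"y":0,"z":0,"roll":0,"grip":-1}]}}

```text
time_s: 36.8
eef_pos: [0.5665, 0.2664, 0.0151]
orientation: [0.0, 0.797, 0.604, 0.0]
contact_force: [-0.3, -0.2, -3.4]
finger_gap: 0.0388
finger_force: 35.0
```

```bash
python3 -c "
from h import *
go((.566,.2665,-.0068),-.2745)"
```

```text
pos [0.5665 0.2664 0.0151] yaw -0.2744 t 36.8 gap 0.0388 F [-0.3 -0.2 -3.4] j [ 0.37  0.69  1.56 -0.    0.89  0.64] tilt [ 0.  0. -1.]
shift [-0.     -0.0005  0.0219] roll 0.0001
```

>>> {"op": "carry_out", "data": {"targets": [{"x":0,"y":0,"z":0.004,"roll":0,"grip":-1},{"x":0,"y":0,"z":0.005,"roll":0,"grip":-1},{"x":0,"y":0,"z":0.005,"roll":0,"grip":-1},{"x":0,"y":0,"z":0.004,"roll":0,"grip":-1},{"x":0,"y":0,"z":0.002,"roll":0,"grip":-1},{"x":0,"y":0,"z":0.001,"roll":0,"grip":-1},{"x":0,"y":0,"z":0.0007,"roll":0,"grip":-1},{"x":0,"y":0,"z":0.0004,"roll":0,"grip":-1},{"x":0,"y":0,"z":0,"roll":0,"grip":-1},{"x":0,"y":0,"z":0,"roll":0,"grip":-1}]}}

```text
time_s: 37.8
eef_pos: [0.5664, 0.2664, -0.007]
orientation: [0.0, 0.797, 0.604, 0.0]
contact_force: [-1.5, -0.8, -0.0]
finger_gap: 0.0389
finger_force: 35.0
```

>>> {"op": "carry_out", "data": {"targets": [{"x":0,"y":0,"z":0.0004,"roll":0,"grip":-1},{"x":0,"y":0,"z":0,"roll":0,"grip":-1},{"x":0,"y":0,"z":0,"roll":0,"grip":0.25},{"x":0,"y":0,"z":0,"roll":0,"grip":0.25},{"x":0,"y":0,"z":0,"roll":0,"grip":0.25},{"x":0,"y":0,"z":0,"roll":0,"grip":0.25},{"x":0,"y":0,"z":-0.02,"roll":0,"grip":0.25},{"x":0,"y":0,"z":-0.03,"roll":0,"grip":0.25},{"x":0,"y":0,"z":-0.035,"roll":0,"grip":0.25},{"x":0,"y":0,"z":-0.03,"roll":0,"grip":0.25}]}}

```text
time_s: 38.8
eef_pos: [0.5665, 0.2664, 0.109]
orientation: [0.0, 0.797, 0.604, 0.0]
contact_force: [0.3, 0.1, -0.3]
finger_gap: 0.058
finger_force: 0.0
```

>>> {"op": "carry_out", "data": {"targets": [{"x":0.03,"y":-0.02,"z":0,"roll":0,"grip":0.25},{"x":0.03,"y":-0.02,"z":0,"roll":0,"grip":0.25},{"x":0.03,"y":-0.02,"z":0,"roll":0,"grip":0.25},{"x":0.03,"y":-0.02,"z":0,"roll":0,"grip":0.25},{"x":0.03,"y":-0.02,"z":0,"roll":0,"grip":0.25},{"x":0.03,"y":-0.02,"z":0,"roll":0,"grip":0.25},{"x":0.03,"y":-0.02,"z":0,"roll":0,"grip":0.25},{"x":0.03,"y":-0.02,"z":0,"roll":0,"grip":0.25},{"x":0,"y":0,"z":0,"roll":0,"grip":0.25},{"x":0,"y":0,"z":0,"roll":0,"grip":0.25}]}}

```text
time_s: 39.8
eef_pos: [0.477, 0.5409, 0.1069]
orientation: [0.0, 0.797, 0.604, -0.0]
contact_force: [-0.8, -0.0, -0.8]
finger_gap: 0.0578
finger_force: 0.0
```

```bash
python3 -c "
from h import *
t=robot.read_camera('top')[:,:,::-1];s=robot.read_camera('scene')[:,:,::-1]
cv2.imwrite('pics/f.png',np.vstack([cv2.resize(t[170:285,110:330],(574,300)),cv2.resize(s[130:245,310:530],(574,300))]))"
```

```text
(no output)
```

View pics/f.png

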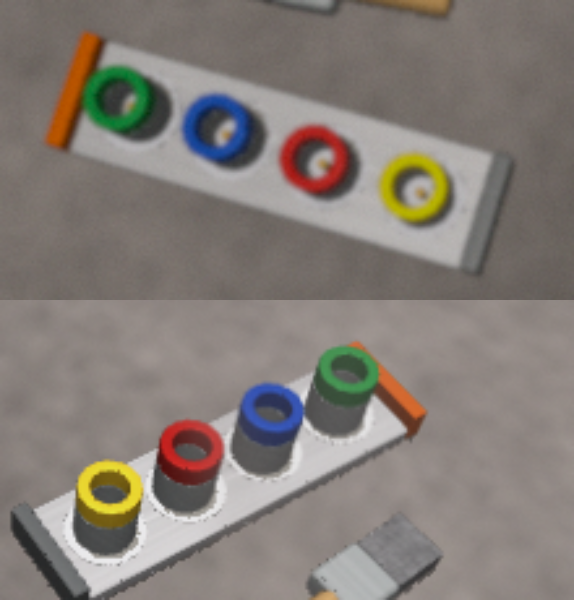

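Both views show all four bushings upright and flat over their spigots, with the spigot tips visible in the bores. From the orange end the order is green (118,98), blue (216,127), red (315,160), yellow (415,188), which is the reverse of the carrier, and the robot is clear. I'm handing it in.

```bash
python3 -c "
from station import robot
print(robot.job_done())"
```

```text
the job is handed in; nothing more can be done
None
```

I handed the job in at about 40 s: all four bushings stand upright and flat over their spigots on the rack in reverse order (green, blue, red, yellow from its orange end), with the first grip on yellow missing and redone because the fingers were at least 32 mm higher than reported.

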